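Clear the stage and fold the amber light shield to its pointer

TASK

A tall rinse pot was left among the sample vials on the light-shield stand. Lift it out and set it down gently, upright, in the blue tray, then fold the amber shield down over the vials until it lines up with the red pointer on the side of the stand, and let go. Leave the red pointer, the vials and all the other glassware and bottles standing where they are.

Things in the scene. Friction and masses are not known exactly. Their poses are not given: they have to be found in the camera images.
- stand: fixed light-shield stand: white base plate 160 (x) x 280 (y) x 12 mm high. Origin: centre of its underside. x points away from the robot toward the hinge side, y along the hinge, z up. Two hinge posts, 60 mm high, stand at y = +-112 mm, x = +60 mm. On the +y side (y = 131 mm) is a fixed thin metal quadrant arc of 75 mm radius about the hinge, top 127 mm above the worktop.
- stage (a point): centre of the top face of the stand's base plate (12 mm above the worktop); the pot and vials start side by side on it, their axes 60 to 85 mm in front of the hinge axis, at about y = -55, 0 and +55 mm, in any order
- shield_hinge (a point): middle of the shield's hinge axis: 60 mm behind the base plate's centre, 50 mm above the worktop; the axis runs along the stand's y
- shield (a joint): angle in rad of the amber shield above horizontal: 0 = lying level toward the robot, pi/2 = upright, more = leaning back; starts about upright, travel 0 to 2.0. Stiff hinge: it stays where it is left (about 0.2 N m of friction, 0.1 N m of weight), about 2 to 4 N at the grip bar. Shield: 4 mm amber panel 200 mm wide, 97 mm from hinge to free edge (7 mm thick black edge strip).
- shield_bar (a point): middle of the shield's black round grip bar, diameter 10 mm, parallel to the hinge, 130 mm from the hinge axis in the plane of the panel; free length 102 mm between the two arms that carry it, with a 33 mm gap between the bar and the panel's edge. x points from the bar to the hinge in the plane of the panel.
- pointer (a joint): angle in rad of the red pointer above horizontal, measured like shield about the same axis; somewhere between 0.61 and 0.87. The shield is set right when both angles are equal. It turns if pushed: do not move it.
- pointer_tip (a point): tip of the red pointer, a flat bar 8 mm wide and 85 mm long that turns about the hinge axis, 124 mm to the stand's +y side; x points from the tip to the hinge
- pot: cream rinse pot, tall open cylinder of 31 mm diameter, 135 mm high, about 30 g; origin centre of its underside, z up
- tray: fixed blue drip tray 100 x 100 mm, 12 mm high with 4 mm walls, 92 mm square inside; origin centre of its underside. It lies left or right of the stand, with the measuring cylinder or the flask standing between. Keep the carry low on the right: a fixed red extraction hood hangs there over the bench, from 0.60 m above the worktop upward, about 0.48 to 0.95 m ahead of the robot base and 0.15 to 0.38 m to its right
- tray_in (a point): centre of the blue tray's inner floor
- vial_black: clear vial with black cap, 24 mm diameter, 56 mm high; origin centre of its underside
- vial_white: clear vial with white cap, 24 mm diameter, 56 mm high; origin centre of its underside
- wash_bottle: white wash bottle, red cap and bent spout, 65 x 108 x 214 mm high; origin centre of its underside
- measuring_cylinder: clear measuring cylinder with a blue six-sided foot, 52 x 60 x 176 mm high; origin centre of its underside
- flask: round volumetric flask with a green stopper, 66 mm diameter, 174 mm high; origin centre of its underside

How it is judged:
On the way, in this order (a step that is already met when the one before it is completed fails the run):
1. the rinse pot stands upright, let go, in the blue tray (horizontal distance between pot and tray_in below 0.045 m and z of pot in the frame of tray_in below 0.006 m and angle between pot's own z axis and vertical below 0.1 rad and linear speed of pot below 0.03 m/s and contact force between the fingers and pot below 0.1 N), for 0.2 s.
2. the shield is folded down in line with the red pointer (angle between the x axis of shield_bar and the x axis of pointer_tip, either way round below 0.08 rad), for 0.2 s.
At the end, for the whole second after the job is handed in: The pot stands upright (0.1 rad), released, on the tray floor within 45 mm of its centre; the shield is at rest in line with the pointer within 0.08 rad; pointer moved under 8 mm; vials, wash bottle, measuring cylinder and flask upright (0.3 rad) within 20 mm of their starts (all of step 1 and angle between the x axis of shield_bar and the x axis of pointer_tip, either way round below 0.08 rad and velocity of joint shield between -0.05 and 0.05 rad/s and not (distance of any of vial_black, vial_white, wash_bottle, measuring_cylinder, flask from where it was at the start of the episode above 0.02 m or angle between any of vial_black, vial_white, wash_bottle, measuring_cylinder, flask's own z axis and vertical above 0.3 rad) and distance of pointer_tip from where it was at the start of the episode below 0.008 m); the robot touches nothing.
It fails at once if a vial on the stage is moved more than 20 mm or tipped over 0.3 rad (distance of any of vial_black, vial_white from where it was at the start of the episode above 0.02 m or angle between any of vial_black, vial_white's own z axis and vertical above 0.3 rad).
It fails at once if the wash bottle, measuring cylinder or flask is moved more than 20 mm or tipped over 0.3 rad (distance of any of wash_bottle, measuring_cylinder, flask from where it was at the start of the episode above 0.02 m or angle between any of wash_bottle, measuring_cylinder, flask's own z axis and vertical above 0.3 rad).
It fails at once if the red pointer is moved more than 8 mm (distance of pointer_tip from where it was at the start of the episode above 0.008 m).
It fails at once if the pot is tipped more than 0.7 rad (angle between pot's own z axis and vertical above 0.7 rad).
It fails at once if the pot is dropped or thrown (faster than 0.5 m/s while not held) (contact force between the fingers and pot below 0.05 N and linear speed of pot above 0.5 m/s).
It also fails if it takes over 54 s, if anything falls off the work surface, if the arm or the gripper's body presses on something with over 40 N, if the wrist force passes 120 N, or if a joint passes its speed limit or range.

ROBOT

A 6-joint arm with a two-finger parallel gripper is mounted at the origin on a cart in front of the work surface, level with it; the furniture and walls round the work are solid. World frame = base frame: x ahead of the robot, y to its left, z up, the work surface at z = 0. Lengths are in m, angles in rad, forces in N, time in s.
With the tool pointing down it reaches from about 0.35 to 0.975 m from the base axis. Payload 7.1 kg.
Tool frame: the origin (TCP) lies midway between the tips of the shut fingers; the grasp point (between the pads) lies 19 mm behind it; y points along the fingers, z is the direction in which the jaws open and shut, and the axes are right-handed (so a half turn about y gives the same grasp; the last joint's range is limited). The gripper opens to 88 mm and grips with 3 to 60 N. Pads are 20 mm wide; open, the fingers measure 115 mm over their backs; the gripper's body (75 mm by 178 mm) begins 61 mm behind the grasp point.
Start: joints at [-1.22, 0.423, 1.63, -0, 1.089, -0.019], TCP at [0.226, -0.583, 0.223] pointing down, gripper open.
Joint ranges: [-3, 3], [-0.9, 2.11], [0.09, 2.58], [-1.31, 4.45], [0.11, 2.69], [-2.54, 2.54]. Speed limits (rad/s): [2.39, 2.39, 3.01, 3.14, 3.14, 3.14].

INTERFACE

Orientations are given as a unit quaternion [x, y, z, w].
In Python, from station import arm gives the robot as it stands. The module is installed in compiled form; this text tells all that it offers.
- The arm moves only by the tool drive_tool, never from a script. Its argument "rows" is a list of rows, each an object of numbers: "rx", "ry", "rz": the turn, a rotation vector about the tool's x, y, z in rad; "dx", "dy", "dz": the shift along the tool's x, y, z in mm; "claw": the closure in counts, from 0 (fully open) to 255 (shut). In form: [{"rx": .., "ry": .., "rz": .., "dx": .., "dy": .., "dz": .., "claw": ..}, ...]. A call has 1 to 12 rows; each row is the pose to reach, as a shift and turn from the pose commanded when the call began, along the tool's axes at that moment; what a row does not reach only later rows make up. A row lasts 1/8 s, in which the tool goes at most 62.5 mm and 10.7 degrees, less where a joint would pass 70% of its speed; a pose out of reach is approached as far as the arm can. A call with a gripper value outside its range is refused whole. The fingers move at their own pace and stop on an object; "grip_force" is the grip in N (left out, the last holds). Time passes only in rows, so rows that repeat a pose let the fingers close. It gives the time, the measured TCP pose, the force and the opening at its end, in the units of the state.
- arm.get_state(): the state, without advancing time (a new reading comes with each control period).
- arm.capture(name): name is "scene" or "top" or "wrist"; returns the picture (400x640x3 uint8, red, green, blue); there is no depth.
- arm.camera_model(name): a dict with "fx", "fy", "cx", "cy" (pixels), "D" ([k1, k2, p1, p2, k3] as OpenCV has them; the pictures are not rectified), "extrinsics" (4x4, takes a point from camera to world coordinates). Camera axes: x right, y up, looking along -z (the intrinsics and any distortion apply to the point x, -y, -z); pixel columns grow to the right and rows downward; lengths in m; the calibration is good to about 2 mm. A picture is of the moment at which its call begins: read the wrist's pose just before it. camera_model takes no time and is no camera call; for the wrist camera it gives the pose at the moment of the call.
- arm.finish_job(): hands the job in, once; it reports no verdict.
Trained networks look in the newest picture that a camera, given by its name, has taken for a name from the list of things; names that differ only in an ending like _2 or _b are one class to them, and where a whole thing is asked for, a point or a joint stands for the part that bears it (a point fixed in the world has none). Each returns a list of dicts, best first, with "p" (0 to 1); they miss things now and then, are a little off and sometimes report something else, mostly with a low value. They report only what shows in the picture. A call takes as long as a camera call.
- arm.find_in(camera, label): "at" ([x, y, z] in m, in the coordinates of the camera as it stood for that picture, good to about 4 mm: the middle of the surface that is visible of it).
- arm.mark_of(camera, label): "at" ([x, y, z] in m, in the coordinates of the camera as it stood for that picture, good to about 4 mm: a listed point, or the origin of a listed thing).
The state is a dict: "time_s": time; "joints": joint angles; "joint_vel": joint speeds; "joint_torque": joint torques, N m; "tcp_pos": TCP position; "tcp_rot": TCP orientation; "force": force on the tool from outside, world axes, zero at the start; "moment": the same for the moment, N m; "grip_width": opening from 0.0 (shut) to 1.0 (fully open).
Only numpy, scipy, OpenCV 4.12 (cv2) and the standard library are available. Lean on these libraries where they do the work, as an engineer would, in place of code of your own. Each camera call takes 0.05 s, during which the arm holds its last target. There are 200 camera calls.

## Working session

There is one attempt and no reset: what is moved stays moved. The work goes in short steps, Python scripts to look and compute and a tool call to move; the robot and the scene stay as the last step left them, time stands still between calls to the robot, and variables do not carry over. Pictures are saved under pics/ and viewed, about 8 in all and at most 12, crops included, and the job is handed in when it is done.

Besides the shell and the picture viewer there is one more tool, called after "Call:" as name(argument=value, ...) on one line, values as JSON. drive_tool: Moves the arm, as the interface text tells. Its arguments: {"type":"object","properties":{"rows":{"type":"array"},"grip_force":{"type":"number"}},"required":["rows"]}

```bash
mkdir -p pics
cat > h.py <<'E'
import numpy as np, cv2
from station import arm
from scipy.spatial.transform import Rotation as R
def snap(c,f=None):
    M=arm.camera_model(c); im=arm.capture(c)
    if f: cv2.imwrite('pics/'+f,im[:,:,::-1])
    return M,im
def w(M,p): E=np.array(M['extrinsics']); return E[:3,:3]@np.array(p)+E[:3,3]
def ray(M,uv):
    K=np.array([[M['fx'],0,M['cx']],[0,M['fy'],M['cy']],[0,0,1]])
    q=cv2.undistortPoints(np.array([[uv]],float),K,np.array(M['D']))[0,0]
    E=np.array(M['extrinsics']); d=E[:3,:3]@np.array([q[0],-q[1],-1]); return E[:3,3],d/np.linalg.norm(d)
def proj(M,P):
    E=np.array(M['extrinsics']); p=E[:3,:3].T@(np.array(P)-E[:3,3])
    K=np.array([[M['fx'],0,M['cx']],[0,M['fy'],M['cy']],[0,0,1]])
    return cv2.projectPoints(np.array([[p[0],-p[1],-p[2]]]),np.zeros(3),np.zeros(3),K,np.array(M['D']))[0].ravel()
E
python3 - <<'E'
from h import *
np.set_printoptions(precision=4,suppress=True)
for c in ['scene','top']:
    M,im=snap(c,c+'0.png'); print(c,np.array(M['extrinsics'])[:3,3])
    for n in ['stand','stage','shield_hinge','shield_bar','pointer_tip','pot','tray','tray_in','vial_black','vial_white','wash_bottle','measuring_cylinder','flask']:
        r=arm.mark_of(c,n)
        print(n,[(round(k['p'],2),w(M,k['at'])) for k in r[:2]])
a=cv2.imread('pics/scene0.png');b=cv2.imread('pics/top0.png');cv2.imwrite('pics/both.png',cv2.resize(np.vstack([a,b]),(480,600)) if 0 else np.vstack([a,b])[:, :])
s=arm.get_state();print(s['tcp_pos'],s['tcp_rot'],s['time_s'])
E
```

```text
scene [-0.5015  0.469   0.7824]
stand [(0.72, array([ 0.5455, -0.0004, -0.0046]))]
stage [(0.69, array([ 0.5402, -0.0019,  0.0106]))]
shield_hinge [(0.74, array([ 0.5993, -0.0211,  0.0522]))]
shield_bar [(0.94, array([ 0.6263, -0.0267,  0.1804]))]
pointer_tip []
pot [(0.61, array([0.5355, 0.0661, 0.0133]))]
tray [(0.49, array([ 0.6291, -0.0254,  0.1761])), (0.18, array([ 0.5172, -0.0465,  0.017 ]))]
tray_in [(0.49, array([0.5397, 0.0002, 0.0127]))]
vial_black [(0.66, array([0.5335, 0.0046, 0.0137]))]
vial_white [(0.46, array([ 0.5129, -0.0499,  0.0146]))]
wash_bottle [(0.62, array([ 0.5165,  0.3644, -0.0028]))]
measuring_cylinder [(0.79, array([ 0.6221,  0.1563, -0.0008])), (0.73, array([0.5355, 0.0629, 0.0128]))]
flask [(0.26, array([ 0.6239,  0.1586, -0.0005]))]
top [ 0.3315 -0.0337  1.5112]
stand [(0.7, array([ 0.5403, -0.0031, -0.0005]))]
stage [(0.6, array([ 0.5414, -0.002 ,  0.0107]))]
shield_hinge [(0.86, array([ 0.5943, -0.0184,  0.0484])), (0.49, array([0.5732, 0.1154, 0.1012]))]
shield_bar []
pointer_tip [(0.6, array([0.571 , 0.1174, 0.1019]))]
pot [(0.64, array([0.5337, 0.0629, 0.0104]))]
tray [(0.88, array([ 0.4858, -0.4027, -0.0036]))]
tray_in [(0.69, array([ 0.4871, -0.4082,  0.0082]))]
vial_black [(0.6, array([ 0.5368, -0.0039,  0.008 ]))]
vial_white [(0.64, array([ 0.5103, -0.0535,  0.012 ])), (0.23, array([ 0.6266, -0.0311,  0.1758]))]
wash_bottle []
measuring_cylinder [(0.73, array([ 0.6247,  0.159 , -0.0012]))]
flask [(0.66, array([ 0.4458, -0.162 , -0.0009]))]
[ 0.2259 -0.5827  0.2227] [-0.13    0.6951 -0.695   0.13  ] 1.4
```

View pics/scene0.png

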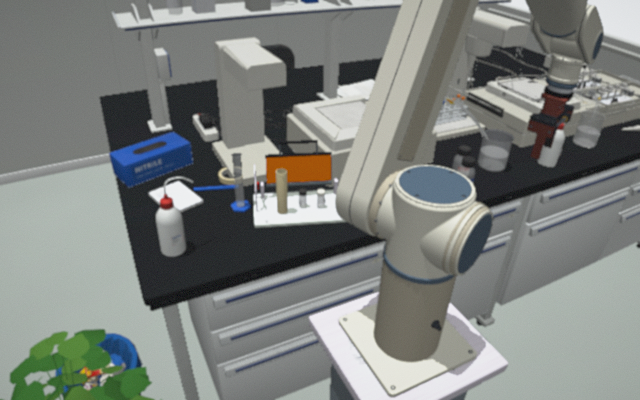

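View pics/top0.png

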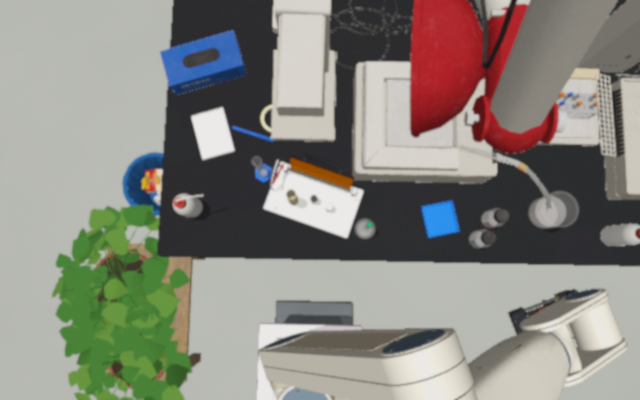

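The scene view shows the pot at about (282,190) on the +y side, the black vial in the middle and the white vial at about (320,198). The shield leans slightly back. In the top view the tray is at (440,219) on the right, the flask at (365,228) and the hood beyond it. The network positions agree with both pictures, so I'll compute the first move.

```bash
cat >> h.py <<'E'
YAW=-0.306
def axes(pitch=-np.pi/2, jaw='y', yaw=YAW):
    """fingers direction in stand xz plane at pitch (-pi/2 = down); jaw along stand y or in xz plane"""
    sx=np.array([np.cos(yaw),np.sin(yaw),0]); sy=np.array([-np.sin(yaw),np.cos(yaw),0])
    f=np.cos(pitch)*sx+np.sin(pitch)*np.array([0,0,1]); 
    z=sy if jaw=='y' else np.cross(f,sy)
    return f,z
def plan(pos,f,z,cur=None):
    s=arm.get_state(); C=R.from_quat(s['tcp_rot']); p=np.array(s['tcp_pos'])
    for sg in (1,-1):
        T=R.from_matrix(np.column_stack([np.cross(f,sg*z),f,sg*z]))
        rv=(C.inv()*T).as_rotvec(); d=C.inv().apply(np.array(pos)-p)*1000
        print('sign',sg,'r',rv.round(4),'d',d.round(1),'turn deg',np.degrees(np.linalg.norm(rv)).round(1))
E
python3 - <<'E'
from h import *
np.set_printoptions(precision=4,suppress=True)
s=arm.get_state();print(R.from_quat(s['tcp_rot']).as_matrix())
f,z=axes(); plan([0.50,0.075,0.225],f,z)
M=arm.camera_model('scene')
for zz in (.22,.3,.4,.5,.6,.7):print(zz,proj(M,[.226,-.583,zz]).round())
W=arm.camera_model('wrist');E=np.array(W['extrinsics']);print(E,W['fx'])
E
```

```text
[[-0.9324  0.      0.3614]
 [-0.3614  0.     -0.9324]
 [-0.     -1.     -0.    ]]
sign 1 r [-0.     -2.4658 -0.    ] d [-493.3   -2.3 -514.2] turn deg 141.3
sign -1 r [ 0.      0.6758 -0.    ] d [-493.3   -2.3 -514.2] turn deg 38.7
0.22 [541. 153.]
0.3 [549. 126.]
0.4 [559.  91.]
0.5 [569.  53.]
0.6 [580.  12.]
0.7 [590. -31.]
[[ 0.3631  0.8947  0.2601  0.298 ]
 [-0.9318  0.3485  0.102  -0.5554]
 [ 0.0006 -0.2793  0.9602  0.3847]
 [ 0.      0.      0.      1.    ]] 300.27313708735295
```

Call:
drive_tool(rows=[{"ry": 0.1, "dx": -40, "dz": -42, "claw": 60}, {"ry": 0.2, "dx": -82, "dz": -86, "claw": 60}, {"ry": 0.3, "dx": -125, "dz": -130, "claw": 60}, {"ry": 0.4, "dx": -168, "dz": -174, "claw": 60}, {"ry": 0.5, "dx": -210, "dz": -218, "claw": 60}, {"ry": 0.6, "dx": -252, "dz": -262, "claw": 60}, {"ry": 0.676, "dx": -295, "dz": -306, "claw": 60}, {"ry": 0.676, "dx": -338, "dz": -350, "claw": 60}, {"ry": 0.676, "dx": -380, "dz": -395, "claw": 60}, {"ry": 0.676, "dx": -425, "dz": -440, "claw": 60}, {"ry": 0.676, "dx": -465, "dz": -482, "claw": 60}, {"ry": 0.676, "dx": -493, "dz": -514, "claw": 60}], grip_force=10)

```text
$.rows[0]: bad value
```

Call:
drive_tool(rows=[{"claw": 60}, {"claw": 60}, {"claw": 60}])

```text
$.rows[0]: bad value
```

```bash
cat > look.py <<'E'
from h import *
import sys
np.set_printoptions(precision=4,suppress=True)
s=arm.get_state();print(s['tcp_pos'],s['time_s'],s['grip_width'],np.array(s['force']).round(1))
for a in sys.argv[1:]:
    c,f=a.split(':'); M,im=snap(c,f)
    for n in ['stand','shield_hinge','shield_bar','pointer_tip','pot','vial_black','vial_white','measuring_cylinder','tray_in','flask']:
        print(c,n,[(round(k['p'],2),w(M,k['at'])) for k in arm.mark_of(c,n)[:2]])
E
python3 look.py wrist:w1.png top:t1.png
```

```text
[ 0.2259 -0.5827  0.2227] 1.4 1.0020007775096949 [ 0.4 -0.3  0.1]
wrist stand []
wrist shield_hinge []
wrist shield_bar []
wrist pointer_tip []
wrist pot []
wrist vial_black []
wrist vial_white []
wrist measuring_cylinder []
wrist tray_in []
wrist flask []
top stand [(0.62, array([ 0.5388, -0.0049, -0.0021]))]
top shield_hinge [(0.74, array([ 0.5997, -0.0204,  0.0494]))]
top shield_bar [(0.56, array([ 0.6274, -0.0316,  0.1769])), (0.29, array([ 0.5409, -0.0033,  0.0116]))]
top pointer_tip [(0.43, array([0.5704, 0.1174, 0.1027]))]
top pot [(0.6, array([0.5322, 0.0635, 0.0125]))]
top vial_black [(0.48, array([ 0.5358, -0.0031,  0.01  ])), (0.37, array([ 0.4486, -0.1608, -0.0001]))]
top vial_white [(0.48, array([ 0.5095, -0.0521,  0.0085]))]
top measuring_cylinder [(0.6, array([ 0.6218,  0.1614, -0.0013]))]
top tray_in [(0.94, array([ 0.4865, -0.4048,  0.005 ]))]
top flask [(0.93, array([ 0.4466, -0.1605, -0.0008])), (0.6, array([ 0.5944, -0.019 ,  0.0464]))]
```

View pics/w1.png

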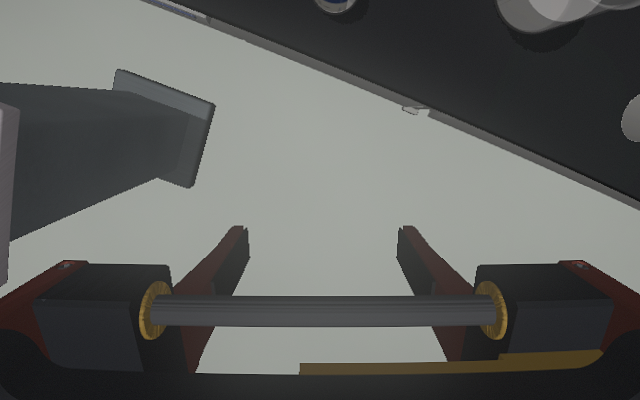

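The move was refused because each row needs all seven keys, and the arm hasn't moved. The wrist picture shows only floor, the bench edge and the fingers. I'll resend the rows with all keys.

Call:
drive_tool(rows=[{"rx": 0, "ry": 0.1, "rz": 0, "dx": -40, "dy": 0, "dz": -42, "claw": 60}, {"rx": 0, "ry": 0.2, "rz": 0, "dx": -82, "dy": 0, "dz": -86, "claw": 60}, {"rx": 0, "ry": 0.3, "rz": 0, "dx": -125, "dy": 0, "dz": -130, "claw": 60}, {"rx": 0, "ry": 0.4, "rz": 0, "dx": -168, "dy": 0, "dz": -174, "claw": 60}, {"rx": 0, "ry": 0.5, "rz": 0, "dx": -210, "dy": 0, "dz": -218, "claw": 60}, {"rx": 0, "ry": 0.6, "rz": 0, "dx": -252, "dy": 0, "dz": -262, "claw": 60}, {"rx": 0, "ry": 0.676, "rz": 0, "dx": -295, "dy": 0, "dz": -306, "claw": 60}, {"rx": 0, "ry": 0.676, "rz": 0, "dx": -338, "dy": 0, "dz": -350, "claw": 60}, {"rx": 0, "ry": 0.676, "rz": 0, "dx": -380, "dy": 0, "dz": -395, "claw": 60}, {"rx": 0, "ry": 0.676, "rz": 0, "dx": -425, "dy": 0, "dz": -440, "claw": 60}, {"rx": 0, "ry": 0.676, "rz": 0, "dx": -465, "dy": 0, "dz": -482, "claw": 60}, {"rx": 0, "ry": 0.676, "rz": 0, "dx": -493, "dy": 0, "dz": -514, "claw": 60}], grip_force=10)

```text
time_s: 4.0
tcp_pos: [0.5006, 0.0772, 0.2229]
tcp_rot: [0.108, 0.699, -0.699, -0.107]
force: [0.4, -0.3, -0.9]
grip_width: 0.766
```

Call:
drive_tool(rows=[{"rx": 0, "ry": 0, "rz": 0, "dx": 0, "dy": 0, "dz": 0, "claw": 60}, {"rx": 0, "ry": 0, "rz": 0, "dx": 0, "dy": 0, "dz": 0, "claw": 60}])

```text
time_s: 4.25
tcp_pos: [0.4993, 0.0744, 0.2225]
tcp_rot: [-0.107, -0.699, 0.699, 0.108]
force: [-0.2, -1.1, 0.1]
grip_width: 0.768
```

```bash
python3 look.py wrist:w2.png
```

```text
[0.4993 0.0744 0.2225] 4.25 0.7675389952185638 [-0.2 -1.1  0.1]
wrist stand [(0.8, array([0.5425, 0.0009, 0.0013]))]
wrist shield_hinge [(0.77, array([ 0.5957, -0.0175,  0.0499]))]
wrist shield_bar []
wrist pointer_tip [(0.75, array([0.5764, 0.1206, 0.1052])), (0.28, array([ 0.5446, -0.0005,  0.002 ]))]
wrist pot [(0.86, array([0.5368, 0.0592, 0.0087]))]
wrist vial_black [(0.6, array([ 0.534 , -0.0022,  0.0145]))]
wrist vial_white [(0.84, array([ 0.5143, -0.0509,  0.0155])), (0.27, array([0.5432, 0.002 , 0.0025]))]
wrist measuring_cylinder [(0.94, array([0.6275, 0.1592, 0.0024]))]
wrist tray_in []
wrist flask []
```

View pics/w2.png

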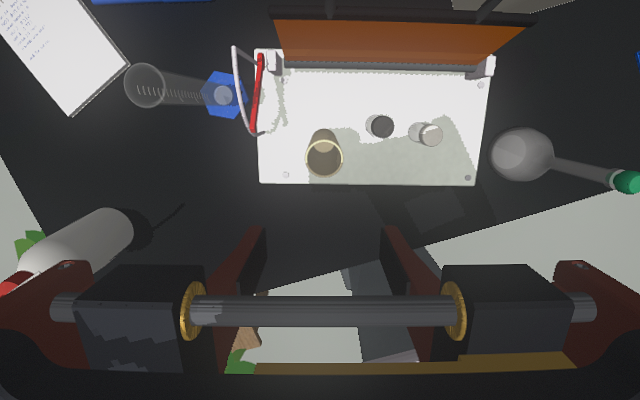

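The wrist view shows the pot rim centred near (323,155), the black vial at (380,126), the white one at (430,134), and the red pointer running from (260,58) to its tip at (254,131). Next I'll check the pot by ray at rim height, the stand yaw from plate corners, and the pointer by ray against its plane.

Run:
```python
from h import *
np.set_printoptions(precision=4,suppress=True)
M=arm.camera_model('wrist')
def atz(uv,z): o,d=ray(M,uv); return o+d*(z-o[2])/d[2]
print('rim',atz((323,155),.147))
# near corners of base plate, top z .012
a=atz((261,184),.012);b=atz((475,185),.012);print('corners',a,b,np.linalg.norm(a-b),'yaw',np.arctan2((a-b)[1],(a-b)[0])-np.pi/2)
yaw=YAW;c=np.array([.541,-.002,0]);sx=np.array([np.cos(yaw),np.sin(yaw),0]);sy=np.array([-sx[1],sx[0],0])
print('center est from corners',(a+b)/2+.08*sx)
H=c+.06*sx+[0,0,.05]
for uv in [(254,131),(258,95),(260,60)]:
    o,d=ray(M,uv);t=((H+.124*sy-o)@sy)/(d@sy);P=o+t*d;q=P-H;print(uv,P,'ang',np.arctan2(q[2],-q@sx),np.hypot(q[2],q@sx))
for P in ([.571,.1174,.1023],[.5764,.1206,.1052]):
    q=np.array(P)-H;print('pt',np.arctan2(q[2],-q@sx),np.hypot(q[2],q@sx),q@sy)
for P in ([.6263,-.0267,.1804],[.6274,-.0316,.1769]):
    q=np.array(P)-H;print('bar',np.arctan2(q[2],-q@sx),np.hypot(q[2],q@sx),q@sy)
im=cv2.imread('pics/w2.png');
m=((im[:,:,2]>150)&(im[:,:,1]<60)&(im[:,:,0]<60));m[:, :200]=0;m[:,300:]=0;m[150:]=0
v,u=np.nonzero(m);print(len(v),[(u[v==k].mean().round(1),k) for k in range(v.min(),v.max()+1,6)],v.max(),u[v==v.max()])
```

```text
rim [0.5392 0.0615 0.147 ]
corners [0.5081 0.1543 0.012 ] [ 0.4239 -0.1091  0.012 ] 0.2764800939609233 yaw -0.30927459138285673
center est from corners [ 0.5423 -0.0015  0.012 ]
(254, 131) [0.5733 0.1178 0.1015] ang 0.6680920813838345 0.08318256473376229
(258, 95) [0.6048 0.1079 0.075 ] ang 0.6604201524484408 0.040814920655876025
(260, 60) [0.6381 0.0974 0.0566] ang 1.9578771702579953 0.007160857617165179
pt 0.6601819293119509 0.08528185737287489 0.12289082034847248
pt 0.718110883368456 0.08389526346394759 0.12756890124055767
bar 1.7880069571050294 0.13353782164100483 0.0021437674611181103
bar 1.8126449215171978 0.13070388838580543 -0.0021972372741837255
62 [(np.float64(260.5), 53), (np.float64(259.5), 59), (np.float64(259.5), 65), (np.float64(257.5), 71), (np.float64(256.0), 77)] 80 [256]
```

```bash
python3 -c "
from h import *
f,z=axes(yaw=-.307);plan([.537,.062,.1],f,z)"
```

```text
sign 1 r [-1.0000e-04 -3.1412e+00 -1.0000e-04] d [-39.2 122.7   0.7] turn deg 180.0
sign -1 r [ 0.0001  0.0004 -0.0001] d [-39.2 122.7   0.7] turn deg 0.0
```

Call:
drive_tool(rows=[{"rx": 0, "ry": 0, "rz": 0, "dx": -20, "dy": 0, "dz": 0.7, "claw": 60}, {"rx": 0, "ry": 0, "rz": 0, "dx": -39, "dy": 10, "dz": 0.7, "claw": 60}, {"rx": 0, "ry": 0, "rz": 0, "dx": -39, "dy": 45, "dz": 0.7, "claw": 60}, {"rx": 0, "ry": 0, "rz": 0, "dx": -39, "dy": 80, "dz": 0.7, "claw": 60}, {"rx": 0, "ry": 0, "rz": 0, "dx": -39, "dy": 105, "dz": 0.7, "claw": 60}, {"rx": 0, "ry": 0, "rz": 0, "dx": -39, "dy": 123, "dz": 0.7, "claw": 60}, {"rx": 0, "ry": 0, "rz": 0, "dx": -39, "dy": 123, "dz": 0.7, "claw": 60}, {"rx": 0, "ry": 0, "rz": 0, "dx": -39, "dy": 123, "dz": 0.7, "claw": 60}])

```text
time_s: 5.8
tcp_pos: [0.5377, 0.0623, 0.1004]
tcp_rot: [0.108, 0.699, -0.699, -0.107]
force: [0.4, 0.7, 0.5]
grip_width: 0.762
```

```bash
python3 look.py wrist:w3.png | grep -v '\[\]'
```

```text
[0.5377 0.0623 0.1004] 5.8 0.761760780097713 [0.4 0.7 0.5]
wrist stand [(0.85, array([ 0.5432, -0.0021,  0.0019])), (0.52, array([ 0.5397, -0.0009,  0.0137]))]
wrist shield_hinge [(0.8, array([ 0.5962, -0.0184,  0.0539]))]
wrist pointer_tip [(0.9, array([0.5733, 0.1219, 0.1046]))]
wrist pot [(0.8, array([0.5348, 0.0595, 0.0126]))]
wrist vial_black [(0.82, array([ 0.5343, -0.0032,  0.0154]))]
wrist vial_white [(0.75, array([ 0.5165, -0.0524,  0.0142])), (0.5, array([0.5361, 0.0591, 0.0104]))]
wrist measuring_cylinder [(0.58, array([0.6263, 0.1594, 0.0019]))]
wrist flask [(0.85, array([ 0.4542, -0.1639, -0.0001]))]
```

View pics/w3.png

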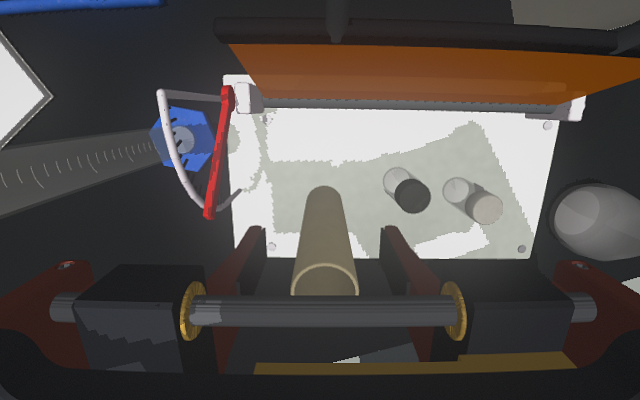

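The pot sits between the fingers, its rim centred at (325,285), and both vials are clear. I'll close on it and lift.

Call:
drive_tool(rows=[{"rx": 0, "ry": 0, "rz": 0, "dx": 0, "dy": 0, "dz": 0, "claw": 140}, {"rx": 0, "ry": 0, "rz": 0, "dx": 0, "dy": 0, "dz": 0, "claw": 190}, {"rx": 0, "ry": 0, "rz": 0, "dx": 0, "dy": 0, "dz": 0, "claw": 220}, {"rx": 0, "ry": 0, "rz": 0, "dx": 0, "dy": 0, "dz": 0, "claw": 220}, {"rx": 0, "ry": 0, "rz": 0, "dx": 0, "dy": 0, "dz": 0, "claw": 220}, {"rx": 0, "ry": 0, "rz": 0, "dx": 0, "dy": 0, "dz": 0, "claw": 220}, {"rx": 0, "ry": 0, "rz": 0, "dx": 0, "dy": 0, "dz": 0, "claw": 220}], grip_force=12)

```text
time_s: 7.22
tcp_pos: [0.5368, 0.0623, 0.0996]
tcp_rot: [-0.108, -0.699, 0.699, 0.108]
force: [0.3, -0.1, -0.8]
grip_width: 0.352
```

Call:
drive_tool(rows=[{"rx": 0, "ry": 0, "rz": 0, "dx": 0, "dy": -10, "dz": 0, "claw": 220}, {"rx": 0, "ry": 0, "rz": 0, "dx": 0, "dy": -30, "dz": 0, "claw": 220}, {"rx": 0, "ry": 0, "rz": 0, "dx": 0, "dy": -55, "dz": 0, "claw": 220}, {"rx": 0, "ry": 0, "rz": 0, "dx": 0, "dy": -80, "dz": 0, "claw": 220}, {"rx": 0, "ry": 0, "rz": 0, "dx": 0, "dy": -90, "dz": 0, "claw": 220}, {"rx": 0, "ry": 0, "rz": 0, "dx": 0, "dy": -90, "dz": 0, "claw": 220}])

```text
time_s: 7.98
tcp_pos: [0.5371, 0.0623, 0.1904]
tcp_rot: [0.108, 0.699, -0.699, -0.107]
force: [-0.5, -0.8, -0.5]
grip_width: 0.348
```

Run:
```python
from h import *
M,im=snap('wrist')
print([(k['p'],w(M,k['at']).round(4)) for k in arm.mark_of('wrist','pot')[:2]])
M,im=snap('top')
print([(k['p'],w(M,k['at']).round(4)) for k in arm.mark_of('top','pot')[:2]])
s=arm.get_state();print(s['tcp_pos'],s['time_s'],s['joints'])
C=R.from_quat(s['tcp_rot'])
for P in ([.40,.0,.19],[.365,-.08,.19],[.362,-.17,.19],[.39,-.29,.19],[.477,-.408,.19]):
    print(P,(C.inv().apply(np.array(P)-s['tcp_pos'])*1000).round(0))
```

```text
[(0.62, array([0.5366, 0.0604, 0.1014]))]
[]
[0.53615545 0.06220636 0.18872745] 8.175 [ 9.34673732e-02  3.43941050e-01  1.84494196e+00 -2.08797397e-05
  9.54436914e-01  1.97049008e+00]
[0.4, 0.0, 0.19] [111.  -1. 100.]
[0.365, -0.08, 0.19] [120.  -1. 187.]
[0.362, -0.17, 0.19] [ 96.  -1. 274.]
[0.39, -0.29, 0.19] [ 33.  -1. 380.]
[0.477, -0.408, 0.19] [-85.  -1. 466.]
```

Both grip width and wrist view show the pot is held, its base at about z=0.10. I'll carry it low around the front of the flask.

Call:
drive_tool(rows=[{"rx": 0, "ry": 0, "rz": 0, "dx": 15, "dy": -1, "dz": 13, "claw": 220}, {"rx": 0, "ry": 0, "rz": 0, "dx": 45, "dy": -1, "dz": 40, "claw": 220}, {"rx": 0, "ry": 0, "rz": 0, "dx": 78, "dy": -1, "dz": 70, "claw": 220}, {"rx": 0, "ry": 0, "rz": 0, "dx": 111, "dy": -1, "dz": 100, "claw": 220}, {"rx": 0, "ry": 0, "rz": 0, "dx": 117, "dy": -1, "dz": 144, "claw": 220}, {"rx": 0, "ry": 0, "rz": 0, "dx": 120, "dy": -1, "dz": 187, "claw": 220}, {"rx": 0, "ry": 0, "rz": 0, "dx": 109, "dy": -1, "dz": 230, "claw": 220}, {"rx": 0, "ry": 0, "rz": 0, "dx": 96, "dy": -1, "dz": 274, "claw": 220}, {"rx": 0, "ry": 0, "rz": 0, "dx": 75, "dy": -1, "dz": 310, "claw": 220}, {"rx": 0, "ry": 0, "rz": 0, "dx": 54, "dy": -1, "dz": 345, "claw": 220}, {"rx": 0, "ry": 0, "rz": 0, "dx": 33, "dy": -1, "dz": 380, "claw": 220}, {"rx": 0, "ry": 0, "rz": 0, "dx": 33, "dy": -1, "dz": 380, "claw": 220}])

```text
time_s: 9.68
tcp_pos: [0.3912, -0.2922, 0.19]
tcp_rot: [-0.109, -0.699, 0.699, 0.109]
force: [-0.1, 1.0, 0.2]
grip_width: 0.35
```

Run:
```python
from h import *
for c in('wrist','top'):
  M,im=snap(c,c+'4.png')
  for n in ('pot','tray_in','flask'): print(c,n,[(k['p'],w(M,k['at']).round(4)) for k in arm.mark_of(c,n)[:2]])
s=arm.get_state();print(s['tcp_pos'],s['time_s'])
C=R.from_quat(s['tcp_rot'])
for P in ([.485,-.406,.12],):
    print(P,(C.inv().apply(np.array(P)-s['tcp_pos'])*1000).round(0))
```

```text
wrist pot [(0.73, array([ 0.39  , -0.2951,  0.1031])), (0.15, array([ 0.5338, -0.002 ,  0.0131]))]
wrist tray_in [(0.7, array([ 0.4901, -0.4015,  0.0038]))]
wrist flask [(0.63, array([ 0.4519, -0.1651, -0.0028]))]
top pot []
top tray_in [(0.72, array([ 0.4894, -0.4035,  0.0061]))]
top flask [(0.73, array([ 0.62  ,  0.1622, -0.003 ])), (0.56, array([ 0.444 , -0.1617, -0.001 ]))]
[ 0.39070928 -0.28929982  0.19075012] 10.075
[0.485, -0.406, 0.12] [-125.   71.   83.]
```

View pics/wrist4.png

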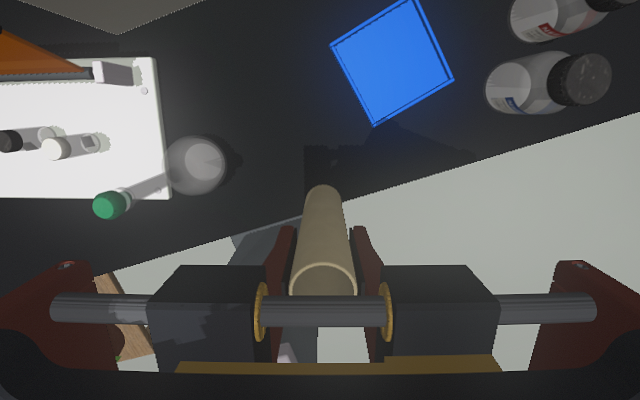

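The pot hangs straight in the grip and the blue tray is at (392,62). Two extra bottles stand right of it at about (545,17) and (570,80). I'll check their position and height against the gripper body.

```bash
python3 - <<'E'
from h import *
M=arm.camera_model('wrist');T=arm.camera_model('top')
def atz(m,uv,z): o,d=ray(m,uv); return (o+d*(z-o[2])/d[2]).round(3)
print('base near (left end)',atz(M,(492,90),0),atz(M,(516,20),0))
from h import *
for a,b in (((580,80),(482,239)),((610,-5),(495,217))):
    o1,d1=ray(M,a);o2,d2=ray(T,b)
    A=np.column_stack([d1,-d2]);t=np.linalg.lstsq(A,o2-o1,rcond=None)[0];p,q=o1+t[0]*d1,o2+t[1]*d2
    print('cap',p.round(3),q.round(3))
E
python3 -c "
import cv2
a=cv2.imread('pics/top4.png')[170:270,340:520];cv2.imwrite('pics/c4.png',cv2.resize(a,None,fx=4,fy=4,interpolation=cv2.INTER_CUBIC))"
```

```text
base near (left end) [ 0.428 -0.502  0.   ] [ 0.492 -0.541  0.   ]
cap [ 0.429 -0.504  0.122] [ 0.418 -0.499  0.12 ]
cap [ 0.482 -0.54   0.115] [ 0.484 -0.54   0.115]
```

View pics/c4.png

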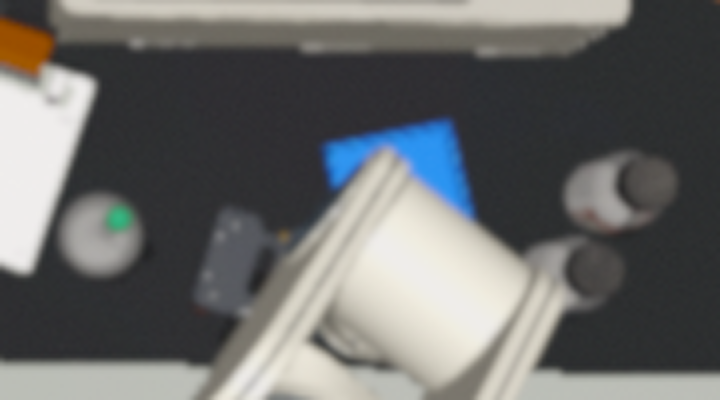

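The crop shows the tray partly hidden by the arm. The two bottle caps triangulate to about 0.12 m high, so the gripper body (lowest about 0.18 m) clears them. I'll move over the tray and lower.

Call:
drive_tool(rows=[{"rx": 0, "ry": 0, "rz": 0, "dx": -20, "dy": 0, "dz": 13, "claw": 220}, {"rx": 0, "ry": 0, "rz": 0, "dx": -55, "dy": 15, "dz": 35, "claw": 220}, {"rx": 0, "ry": 0, "rz": 0, "dx": -90, "dy": 35, "dz": 58, "claw": 220}, {"rx": 0, "ry": 0, "rz": 0, "dx": -115, "dy": 55, "dz": 74, "claw": 220}, {"rx": 0, "ry": 0, "rz": 0, "dx": -126, "dy": 70, "dz": 80.5, "claw": 220}, {"rx": 0, "ry": 0, "rz": 0, "dx": -126, "dy": 80, "dz": 80.5, "claw": 220}, {"rx": 0, "ry": 0, "rz": 0, "dx": -126, "dy": 88, "dz": 80.5, "claw": 220}, {"rx": 0, "ry": 0, "rz": 0, "dx": -126, "dy": 93, "dz": 80.5, "claw": 220}, {"rx": 0, "ry": 0, "rz": 0, "dx": -126, "dy": 93, "dz": 80.5, "claw": 220}])

```text
time_s: 11.2
tcp_pos: [0.4864, -0.4044, 0.0978]
tcp_rot: [0.108, 0.699, -0.699, -0.108]
force: [1.5, -0.0, -0.3]
grip_width: 0.351
```

Call:
drive_tool(rows=[{"rx": 0, "ry": 0, "rz": 0, "dx": 0, "dy": 1.5, "dz": 0, "claw": 220}, {"rx": 0, "ry": 0, "rz": 0, "dx": 0, "dy": 3, "dz": 0, "claw": 220}, {"rx": 0, "ry": 0, "rz": 0, "dx": 0, "dy": 4, "dz": 0, "claw": 220}, {"rx": 0, "ry": 0, "rz": 0, "dx": 0, "dy": 4, "dz": 0, "claw": 220}])

```text
time_s: 11.7
tcp_pos: [0.4866, -0.4048, 0.0936]
tcp_rot: [0.108, 0.699, -0.699, -0.108]
force: [0.4, -0.8, -1.0]
grip_width: 0.349
```

Run:
```python
from h import *
M,im=snap('wrist','w5.png')
for n in ('pot','tray_in'): print(n,[(k['p'],w(M,k['at']).round(4)) for k in arm.mark_of('wrist',n)[:2]])
```

```text
pot [(0.95, array([ 0.4841, -0.4069,  0.0046]))]
tray_in [(0.79, array([ 0.4943, -0.4014,  0.001 ])), (0.4, array([ 0.4511, -0.1639, -0.0014]))]
```

View pics/w5.png

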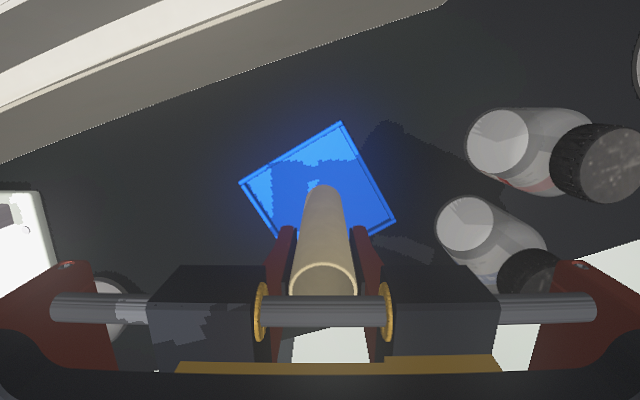

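The pot's base, near (322,190), is well inside the tray walls. I'll lower in 1 mm steps and watch the force.

Call:
drive_tool(rows=[{"rx": 0, "ry": 0, "rz": 0, "dx": 0, "dy": 1, "dz": 0, "claw": 220}, {"rx": 0, "ry": 0, "rz": 0, "dx": 0, "dy": 2, "dz": 0, "claw": 220}, {"rx": 0, "ry": 0, "rz": 0, "dx": 0, "dy": 2, "dz": 0, "claw": 220}])

```text
time_s: 12.22
tcp_pos: [0.4867, -0.4049, 0.0917]
tcp_rot: [-0.108, -0.699, 0.699, 0.108]
force: [-0.0, -0.5, 0.5]
grip_width: 0.348
```

Call:
drive_tool(rows=[{"rx": 0, "ry": 0, "rz": 0, "dx": 0, "dy": 1, "dz": 0, "claw": 220}, {"rx": 0, "ry": 0, "rz": 0, "dx": 0, "dy": 1, "dz": 0, "claw": 220}])

```text
time_s: 12.48
tcp_pos: [0.487, -0.4051, 0.0916]
tcp_rot: [-0.108, -0.699, 0.699, 0.108]
force: [-0.9, -0.4, 6.5]
grip_width: 0.347
```

Contact at 6.5 N. I'll release and rise.

Call:
drive_tool(rows=[{"rx": 0, "ry": 0, "rz": 0, "dx": 0, "dy": -0.5, "dz": 0, "claw": 150}, {"rx": 0, "ry": 0, "rz": 0, "dx": 0, "dy": -0.5, "dz": 0, "claw": 120}, {"rx": 0, "ry": 0, "rz": 0, "dx": 0, "dy": -0.5, "dz": 0, "claw": 90}, {"rx": 0, "ry": 0, "rz": 0, "dx": 0, "dy": -0.5, "dz": 0, "claw": 80}, {"rx": 0, "ry": 0, "rz": 0, "dx": 0, "dy": -20, "dz": 0, "claw": 80}, {"rx": 0, "ry": 0, "rz": 0, "dx": 0, "dy": -50, "dz": 0, "claw": 80}, {"rx": 0, "ry": 0, "rz": 0, "dx": 0, "dy": -85, "dz": 0, "claw": 80}, {"rx": 0, "ry": 0, "rz": 0, "dx": 30, "dy": -100, "dz": 0, "claw": 80}, {"rx": 0, "ry": 0, "rz": 0, "dx": 60, "dy": -105, "dz": 0, "claw": 80}, {"rx": 0, "ry": 0, "rz": 0, "dx": 90, "dy": -110, "dz": 0, "claw": 80}, {"rx": 0, "ry": 0, "rz": 0, "dx": 90, "dy": -110, "dz": 0, "claw": 80}])

```text
time_s: 13.85
tcp_pos: [0.3999, -0.3775, 0.2024]
tcp_rot: [-0.109, -0.698, 0.699, 0.108]
force: [0.7, 0.3, 0.7]
grip_width: 0.687
```

Run:
```python
from h import *
M,im=snap('wrist','w6.png')
for n in ('pot','tray_in'): print(n,[(k['p'],w(M,k['at']).round(4)) for k in arm.mark_of('wrist',n)[:2]])
c=np.array([.5415,-.0018,0]);yaw=-.307
s=arm.get_state();print(s['joints'],s['tcp_pos'])
H=c+.06*np.array([np.cos(yaw),np.sin(yaw),0])+[0,0,.05]
for th,tag in ((1.80,'approach'),):
    for r in (.23,.111):
        for pitch in (-1.80,-1.3):
            # bar pos + tcp 19mm past grasp along f
            f,z=axes(pitch,'x',yaw); fb,_=axes(-th,'x',yaw)
            B=H-fb*.13; P=B+f*.019-f*(r-.111); print(r,pitch,'TCP',P.round(4)); plan(P,f,z)
```

```text
pot [(0.65, array([ 0.4866, -0.4046,  0.0049])), (0.29, array([ 0.4922, -0.4032,  0.0049]))]
tray_in [(0.79, array([ 0.4872, -0.4003,  0.    ]))]
[-7.76929568e-01  3.42495031e-01  1.81128746e+00  1.55151949e-04
  9.85864288e-01  1.10003896e+00] [ 0.40188081 -0.37838649  0.20150601]
0.23 -1.8 TCP [ 0.6485 -0.0357  0.274 ]
sign 1 r [-0.182  -1.5625 -0.1807] d [-132.   -72.6 -401. ] turn deg 90.7
sign -1 r [ 0.1807  1.5638 -0.182 ] d [-132.   -72.6 -401. ] turn deg 90.8
0.23 -1.3 TCP [ 0.6014 -0.0208  0.273 ]
sign 1 r [ 0.2106 -1.5596  0.2117] d [ -82.5  -71.6 -401.1] turn deg 91.0
sign -1 r [-0.2117  1.5613  0.2107] d [ -82.5  -71.6 -401.1] turn deg 91.1
0.111 -1.8 TCP [ 0.6227 -0.0276  0.1581]
sign 1 r [-0.182  -1.5625 -0.1807] d [-104.7   43.3 -401.1] turn deg 90.7
sign -1 r [ 0.1807  1.5638 -0.182 ] d [-104.7   43.3 -401.1] turn deg 90.8
0.111 -1.3 TCP [ 0.6317 -0.0304  0.1583]
sign 1 r [ 0.2106 -1.5596  0.2117] d [-114.1   43.1 -401.1] turn deg 91.0
sign -1 r [-0.2117  1.5613  0.2107] d [-114.1   43.1 -401.1] turn deg 91.1
```

View pics/w6.png

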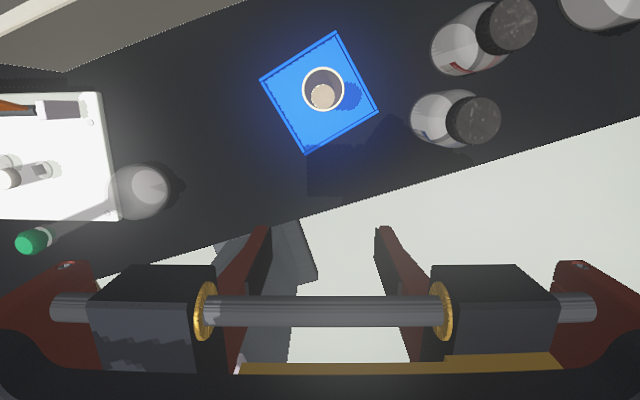

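The pot stands released near the middle of the tray (rim at (323,88)), and the network puts it within about 5 mm of tray_in. Next is the approach to the shield bar.

Run:
```python
from h import *
f,z=axes(-1.4,'x',-.307); plan([.47,-.0,.26],f,z)
```

```text
sign 1 r [ 0.1321 -1.5659  0.1332] d [  49.   -58.9 -381.3] turn deg 90.4
sign -1 r [-0.1333  1.5675  0.1322] d [  49.   -58.9 -381.3] turn deg 90.5
```

Call:
drive_tool(rows=[{"rx": 0.013, "ry": -0.157, "rz": 0.013, "dx": 5, "dy": -20, "dz": -30, "claw": 110}, {"rx": 0.026, "ry": -0.313, "rz": 0.027, "dx": 10, "dy": -40, "dz": -65, "claw": 110}, {"rx": 0.04, "ry": -0.47, "rz": 0.04, "dx": 15, "dy": -59, "dz": -100, "claw": 110}, {"rx": 0.053, "ry": -0.626, "rz": 0.053, "dx": 20, "dy": -59, "dz": -140, "claw": 110}, {"rx": 0.066, "ry": -0.783, "rz": 0.067, "dx": 25, "dy": -59, "dz": -180, "claw": 110}, {"rx": 0.079, "ry": -0.94, "rz": 0.08, "dx": 30, "dy": -59, "dz": -220, "claw": 110}, {"rx": 0.092, "ry": -1.096, "rz": 0.093, "dx": 35, "dy": -59, "dz": -260, "claw": 110}, {"rx": 0.106, "ry": -1.253, "rz": 0.107, "dx": 40, "dy": -59, "dz": -300, "claw": 110}, {"rx": 0.119, "ry": -1.409, "rz": 0.12, "dx": 45, "dy": -59, "dz": -345, "claw": 110}, {"rx": 0.132, "ry": -1.566, "rz": 0.133, "dx": 49, "dy": -59, "dz": -381, "claw": 110}, {"rx": 0.132, "ry": -1.566, "rz": 0.133, "dx": 49, "dy": -59, "dz": -381, "claw": 110}, {"rx": 0.132, "ry": -1.566, "rz": 0.133, "dx": 49, "dy": -59, "dz": -381, "claw": 110}])

```text
time_s: 15.5
tcp_pos: [0.4695, 0.0005, 0.2597]
tcp_rot: [0.381, -0.521, 0.617, -0.451]
force: [-0.5, -0.6, 0.1]
grip_width: 0.57
```

Run:
```python
from h import *
c=np.array([.5415,-.0018,0]);yaw=-.307
sx=np.array([np.cos(yaw),np.sin(yaw),0]);sy=np.array([-sx[1],sx[0],0]);H=c+.06*sx+[0,0,.05]
for cam in('wrist','scene','top'):
  M,im=snap(cam,cam+'7.png')
  for n in ('shield_bar','pointer_tip','shield_hinge'):
    for k in arm.mark_of(cam,n)[:2]:
        P=w(M,k['at']);q=P-H;print(cam,n,round(k['p'],2),P.round(4),'ang',np.arctan2(q[2],-q@sx).round(3),'r',np.hypot(q[2],q@sx).round(4),'y',(q@sy).round(4))
s=arm.get_state();print(s['joints'],s['tcp_pos'],s['time_s'])
```

```text
wrist shield_bar 0.95 [ 0.6298 -0.0315  0.176 ] ang 1.828 r 0.1303 y -0.0016
wrist pointer_tip 0.86 [0.5757 0.1195 0.1028] ang 0.689 r 0.083 y 0.1259
wrist pointer_tip 0.16 [0.6271 0.1589 0.0036] ang -1.044 r 0.0536 y 0.1791
wrist shield_hinge 0.89 [ 0.597  -0.0199  0.052 ] ang 0.9 r 0.0025 y -0.0005
scene shield_bar 0.9 [ 0.6255 -0.0263  0.1771] ang 1.784 r 0.1301 y 0.002
scene shield_hinge 0.59 [ 0.6017 -0.0227  0.054 ] ang 2.314 r 0.0055 y -0.0017
top shield_bar 0.87 [ 0.6268 -0.0316  0.1749] ang 1.809 r 0.1285 y -0.0026
top pointer_tip 0.7 [ 0.6271 -0.0291  0.1759] ang 1.803 r 0.1294 y -0.0001
top shield_hinge 0.94 [ 0.5937 -0.0211  0.0496] ang -0.089 r 0.0044 y -0.0027
[ 0.00914     0.06754872  2.02607065 -0.06651946  0.88827122  0.35429224] [4.68957323e-01 2.14818901e-04 2.59701367e-01] 16.1
```

View pics/wrist7.png

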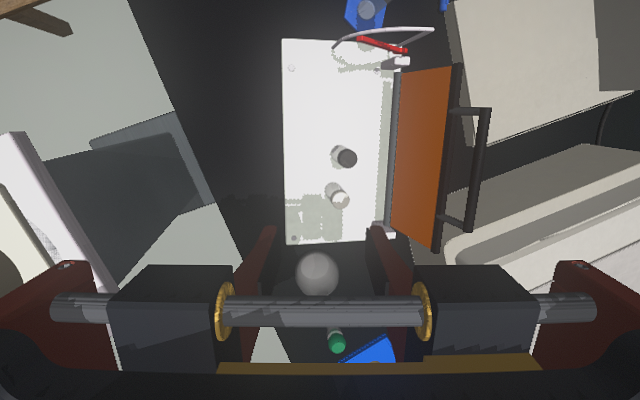

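The wrist view shows the bar at about (480,170), and cream instruments behind it with corners near (475,145), (582,145) and (450,240). I'll check how close these come to the gripper body before descending.

Run:
```python
from h import *
M=arm.camera_model('wrist');T=arm.camera_model('top')
for nm,a,b in (('dev1 corner',(475,145),(335,140)),('dev2 far',(582,145),(355,62)),('dev2 near',(447,240),(354,180)),('head corner',(600,90),(330,100))):
    o1,d1=ray(M,a);o2,d2=ray(T,b)
    t=np.linalg.lstsq(np.column_stack([d1,-d2]),o2-o1,rcond=None)[0];p,q=o1+t[0]*d1,o2+t[1]*d2
    print(nm,p.round(3),q.round(3))
f,z=axes(-1.3,'x',-.307); B=np.array([.6275,-.0295,.1765])
print('hover'); plan(B+f*.019-f*.09,f,z); print('grasp');plan(B+f*.019,f,z)
```

```text
dev1 corner [ 0.738 -0.059  0.016] [ 0.731 -0.068  0.014]
dev2 far [ 1.005 -0.154 -0.047] [ 1.019 -0.132 -0.043]
dev2 near [ 0.604 -0.111  0.141] [ 0.581 -0.122  0.138]
head corner [ 0.839 -0.01   0.122] [ 0.826 -0.048  0.118]
hover
sign 1 r [ 0.102  -0.0004 -0.0007] d [-19.6  38.3 136.6] turn deg 5.8
sign -1 r [1.0000e-03 3.1371e+00 1.6010e-01] d [-19.6  38.3 136.6] turn deg 180.0
grasp
sign 1 r [ 0.102  -0.0004 -0.0007] d [-19.6 127.8 145.8] turn deg 5.8
sign -1 r [1.0000e-03 3.1371e+00 1.6010e-01] d [-19.6 127.8 145.8] turn deg 180.0
```

The instruments are low or far enough from the gripper body's path, so I'll go to hover and then straight onto the bar.

Call:
drive_tool(rows=[{"rx": 0.03, "ry": 0, "rz": 0, "dx": -5, "dy": 0, "dz": 30, "claw": 105}, {"rx": 0.06, "ry": 0, "rz": 0, "dx": -10, "dy": 5, "dz": 70, "claw": 105}, {"rx": 0.1, "ry": 0, "rz": 0, "dx": -20, "dy": 15, "dz": 110, "claw": 105}, {"rx": 0.102, "ry": 0, "rz": 0, "dx": -20, "dy": 38, "dz": 137, "claw": 105}, {"rx": 0.102, "ry": 0, "rz": 0, "dx": -20, "dy": 65, "dz": 139, "claw": 105}, {"rx": 0.102, "ry": 0, "rz": 0, "dx": -20, "dy": 95, "dz": 142, "claw": 105}, {"rx": 0.102, "ry": 0, "rz": 0, "dx": -20, "dy": 115, "dz": 144.5, "claw": 105}, {"rx": 0.102, "ry": 0, "rz": 0, "dx": -20, "dy": 127, "dz": 146, "claw": 105}, {"rx": 0.102, "ry": 0, "rz": 0, "dx": -20, "dy": 127, "dz": 146, "claw": 105}])

```text
time_s: 17.23
tcp_pos: [0.6324, -0.0305, 0.1585]
tcp_rot: [0.358, -0.489, 0.642, -0.47]
force: [0.2, 0.5, 0.3]
grip_width: 0.59
```

```bash
python3 look.py wrist:w8.png | grep -E "^\[|bar|pointer"
```

```text
[ 0.6324 -0.0305  0.1585] 17.225 0.5901782129263542 [0.2 0.5 0.3]
wrist shield_bar [(0.96, array([ 0.6289, -0.0295,  0.1735])), (0.19, array([0.5423, 0.0001, 0.0006]))]
wrist pointer_tip [(0.77, array([0.5756, 0.1236, 0.1054]))]
```

View pics/w8.png

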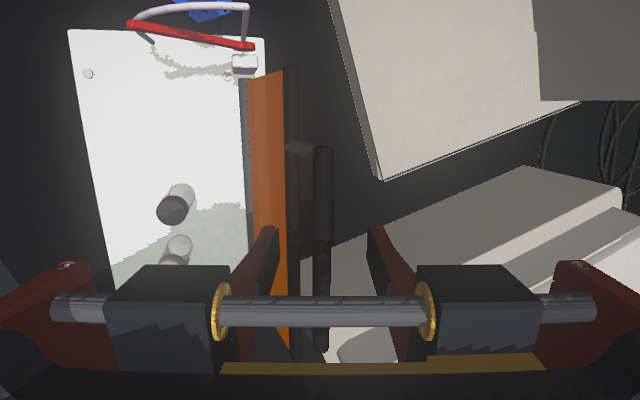

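The bar runs vertically at x≈322 in the picture, between the fingers and clear of the panel. I'll close on it.

Call:
drive_tool(rows=[{"rx": 0, "ry": 0, "rz": 0, "dx": 0, "dy": 0, "dz": 0, "claw": 200}, {"rx": 0, "ry": 0, "rz": 0, "dx": 0, "dy": 0, "dz": 0, "claw": 245}, {"rx": 0, "ry": 0, "rz": 0, "dx": 0, "dy": 0, "dz": 0, "claw": 245}, {"rx": 0, "ry": 0, "rz": 0, "dx": 0, "dy": 0, "dz": 0, "claw": 245}, {"rx": 0, "ry": 0, "rz": 0, "dx": 0, "dy": 0, "dz": 0, "claw": 245}, {"rx": 0, "ry": 0, "rz": 0, "dx": 0, "dy": 0, "dz": 0, "claw": 245}, {"rx": 0, "ry": 0, "rz": 0, "dx": 0, "dy": 0, "dz": 0, "claw": 245}], grip_force=10)

```text
time_s: 18.65
tcp_pos: [0.6323, -0.0304, 0.1588]
tcp_rot: [0.357, -0.489, 0.642, -0.47]
force: [-0.6, 0.2, -1.6]
grip_width: 0.107
```

```bash
cat > arc.py <<'E'
from h import *
import sys
th0,th1,p0,p1,n=map(float,sys.argv[1:]); n=int(n); yaw=-.307
s=arm.get_state();C=R.from_quat(s['tcp_rot']);p=np.array(s['tcp_pos']);f0=C.as_matrix()[:,1]
sx=np.array([np.cos(yaw),np.sin(yaw),0]);sy=np.array([-sx[1],sx[0],0]);H=np.array([.5415,-.0018,.05])+.06*sx
B=p-.019*f0;q=B-H;print('grip pt',B.round(4),'ang',np.arctan2(q[2],-q@sx).round(3),'r',np.hypot(q[2],q@sx).round(4),'pitch',np.arcsin(f0[2]).round(3),'F',np.round(s['force'],1),'w',s['grip_width'],s['time_s'])
u=lambda t:np.array(-np.cos(t)*sx+[0,0,np.sin(t)])
for k in range(1,n+1):
    a=k/n; t=th0+(th1-th0)*a; rot=(p1-p0)*a
    Rw=R.from_rotvec(-sy*rot); f=Rw.apply(f0)
    P=B+.13*(u(t)-u(th0))+.019*f
    print(round(t,3),'d',(C.inv().apply(P-p)*1000).round(1),'r',(C.inv()*Rw*C).as_rotvec().round(3))
E
python3 arc.py 1.808 0.85 -1.3 -1.05 11
```

```text
grip pt [ 0.6275 -0.0289  0.1771] ang 1.804 r 0.1307 pitch -1.301 F [-0.6  0.2 -1.6] w 0.10658760773822352 18.65
1.721 d [-0.  -5.1 -9.7] r [ 0.023 -0.     0.   ]
1.634 d [ -0.   -9.2 -19.8] r [ 0.045 -0.     0.   ]
1.547 d [ -0.  -12.5 -30.2] r [ 0.068 -0.     0.   ]
1.46 d [ -0.  -14.8 -40.9] r [ 0.091 -0.     0.   ]
1.373 d [ -0.  -16.2 -51.7] r [ 0.114 -0.     0.   ]
1.285 d [ -0.  -16.5 -62.6] r [ 0.136 -0.     0.   ]
1.198 d [  0.  -15.9 -73.4] r [ 0.159 -0.     0.   ]
1.111 d [  0.  -14.4 -84.2] r [ 0.182 -0.     0.   ]
1.024 d [  0.  -11.8 -94.8] r [ 0.205 -0.     0.   ]
0.937 d [   0.    -8.4 -105.1] r [ 0.227 -0.     0.   ]
0.85 d [   0.    -4.  -115.1] r [ 0.25 -0.    0.  ]
```

Call:
drive_tool(rows=[{"rx": 0.023, "ry": 0, "rz": 0, "dx": 0, "dy": -5.1, "dz": -9.7, "claw": 245}, {"rx": 0.045, "ry": 0, "rz": 0, "dx": 0, "dy": -9.2, "dz": -19.8, "claw": 245}, {"rx": 0.068, "ry": 0, "rz": 0, "dx": 0, "dy": -12.5, "dz": -30.2, "claw": 245}, {"rx": 0.091, "ry": 0, "rz": 0, "dx": 0, "dy": -14.8, "dz": -40.9, "claw": 245}, {"rx": 0.114, "ry": 0, "rz": 0, "dx": 0, "dy": -16.2, "dz": -51.7, "claw": 245}, {"rx": 0.136, "ry": 0, "rz": 0, "dx": 0, "dy": -16.5, "dz": -62.6, "claw": 245}, {"rx": 0.159, "ry": 0, "rz": 0, "dx": 0, "dy": -15.9, "dz": -73.4, "claw": 245}, {"rx": 0.182, "ry": 0, "rz": 0, "dx": 0, "dy": -14.4, "dz": -84.2, "claw": 245}, {"rx": 0.205, "ry": 0, "rz": 0, "dx": 0, "dy": -11.8, "dz": -94.8, "claw": 245}, {"rx": 0.227, "ry": 0, "rz": 0, "dx": 0, "dy": -8.4, "dz": -105.1, "claw": 245}, {"rx": 0.25, "ry": 0, "rz": 0, "dx": 0, "dy": -4, "dz": -115.1, "claw": 245}, {"rx": 0.25, "ry": 0, "rz": 0, "dx": 0, "dy": -4, "dz": -115.1, "claw": 245}])

```text
time_s: 20.15
tcp_pos: [0.5243, 0.0051, 0.132]
tcp_rot: [0.296, -0.405, 0.697, -0.513]
force: [-4.7, 6.5, 3.3]
grip_width: 0.112
```

```bash
cat > ang.py <<'E'
from h import *
yaw=-.307;sx=np.array([np.cos(yaw),np.sin(yaw),0]);sy=np.array([-sx[1],sx[0],0]);H=np.array([.5415,-.0018,.05])+.06*sx
for cam in('wrist','scene','top'):
  M,im=snap(cam,cam+'9.png')
  for n in ('shield_bar','pointer_tip','vial_black','vial_white','pot'):
    for k in arm.mark_of(cam,n)[:1]:
        P=w(M,k['at']);q=P-H;print(cam,n,round(k['p'],2),P.round(4),'ang',np.arctan2(q[2],-q@sx).round(3),'r',np.hypot(q[2],q@sx).round(4),'y',(q@sy).round(4))
E
python3 ang.py; python3 arc.py .85 .69 -1.05 -1.0 3
```

```text
wrist shield_bar 0.83 [0.5196 0.0075 0.1491] ang 0.87 r 0.1297 y 0.0022
wrist pointer_tip 0.87 [0.573  0.1246 0.1046] ang 0.675 r 0.0874 y 0.13
wrist vial_black 0.86 [ 0.5329 -0.0043  0.0169] ang -0.457 r 0.0751 y -0.005
wrist vial_white 0.61 [ 0.513  -0.0498  0.0156] ang -0.442 r 0.0803 y -0.0544
wrist pot 0.17 [ 0.5975 -0.0216  0.0532] ang 1.364 r 0.0032 y -0.002
scene shield_bar 0.75 [0.5177 0.0116 0.1482] ang 0.847 r 0.131 y 0.0056
scene vial_black 0.44 [0.5337 0.0023 0.0111] ang -0.516 r 0.0789 y 0.0016
scene vial_white 0.58 [ 0.5163 -0.0477  0.0172] ang -0.437 r 0.0774 y -0.0514
top shield_bar 0.73 [ 0.5077 -0.0518  0.0063] ang -0.515 r 0.0886 y -0.0579
top pointer_tip 0.53 [0.5731 0.1177 0.1   ] ang 0.648 r 0.0828 y 0.1235
top vial_white 0.53 [ 0.509  -0.0532  0.0096] ang -0.492 r 0.0856 y -0.0589
top pot 0.47 [ 0.4835 -0.4041  0.0058] ang -1.712 r 0.0446 y -0.401
grip pt [0.5157 0.0077 0.1489] ang 0.847 r 0.132 pitch -1.05 F [-5.3  6.4  4.9] w 0.10868699237976864 21.05
0.797 d [ 0.   1.6 -6.4] r [ 0.017 -0.    -0.   ]
0.743 d [  0.    3.5 -12.8] r [ 0.033 -0.    -0.   ]
0.69 d [  0.    5.7 -19. ] r [ 0.05 -0.   -0.  ]
```

The shield follows (about 0.85 rad), and the pointer averages about 0.685 rad over eight readings. Final part of the fold.

Call:
drive_tool(rows=[{"rx": 0.017, "ry": 0, "rz": 0, "dx": 0, "dy": 1.6, "dz": -6.4, "claw": 245}, {"rx": 0.033, "ry": 0, "rz": 0, "dx": 0, "dy": 3.5, "dz": -12.8, "claw": 245}, {"rx": 0.05, "ry": 0, "rz": 0, "dx": 0, "dy": 5.8, "dz": -19.5, "claw": 245}, {"rx": 0.05, "ry": 0, "rz": 0, "dx": 0, "dy": 5.8, "dz": -19.5, "claw": 245}, {"rx": 0.05, "ry": 0, "rz": 0, "dx": 0, "dy": 5.8, "dz": -19.5, "claw": 245}])

```text
time_s: 21.68
tcp_pos: [0.5168, 0.0092, 0.1326]
tcp_rot: [0.29, -0.395, 0.704, -0.514]
force: [4.5, -2.8, -4.7]
grip_width: 0.107
```

```bash
python3 arc.py .69 .69 -1 -1 1|head -1; python3 ang.py | grep -E "bar|pointer"
```

```text
grip pt [0.5074 0.0123 0.1488] ang 0.796 r 0.1383 pitch -1.023 F [ 4.5 -2.8 -4.7] w 0.10706913805168634 21.675
wrist shield_bar 0.64 [0.5141 0.0075 0.1422] ang 0.803 r 0.1281 y 0.0005
wrist pointer_tip 0.61 [0.5772 0.1242 0.1032] ang 0.693 r 0.0832 y 0.1309
scene shield_bar 0.63 [0.509  0.0118 0.144 ] ang 0.78 r 0.1337 y 0.0031
top shield_bar 0.58 [0.5062 0.0045 0.142 ] ang 0.766 r 0.1327 y -0.0046
top pointer_tip 0.45 [0.5714 0.117  0.1023] ang 0.66 r 0.0853 y 0.1223
```

The arm stopped short (grip point at 0.80 rad), so I'll check the joints for a limit.

```bash
python3 -c "
from h import *
s=arm.get_state();print(np.round(s['joints'],3),np.round(s['joint_torque'],1),s['time_s'],s['tcp_rot'],np.round(s['force'],1),s['moment'])"; python3 arc.py .80 .685 -1.023 -1.35 6
```

```text
[ 0.128  0.314  2.263 -1.308  0.233  1.679] [  1.4 -36.8 -13.3  -0.3  -0.2  -0. ] 22.575 [ 0.28986798 -0.3946142   0.70448478 -0.51376783] [ 5.4 -3.2 -4.3] [-0.22952597 -0.26606551 -0.1276937 ]
grip pt [0.5074 0.0123 0.1488] ang 0.796 r 0.1383 pitch -1.023 F [ 5.4 -3.2 -4.3] w 0.11076784376032175 22.575
0.781 d [-0.   0.5 -3.5] r [-0.054 -0.    -0.   ]
0.762 d [-0.   1.1 -6.9] r [-0.109 -0.    -0.   ]
0.743 d [ -0.    1.6 -10.3] r [-0.163 -0.001 -0.   ]
0.723 d [ -0.    2.1 -13.7] r [-0.218 -0.001 -0.   ]
0.704 d [ -0.    2.6 -17.1] r [-0.272 -0.001 -0.   ]
0.685 d [ -0.    3.1 -20.5] r [-0.327 -0.001 -0.   ]
```

Joint 4 is at its limit (-1.31), near the wrist singularity. The shield holds by itself, so I'll open a little and turn the tool steeper about the bar.

Call:
drive_tool(rows=[{"rx": 0, "ry": 0, "rz": 0, "dx": 0, "dy": 0, "dz": 0, "claw": 180}, {"rx": 0, "ry": 0, "rz": 0, "dx": 0, "dy": 0, "dz": 0, "claw": 160}, {"rx": -0.05, "ry": 0, "rz": 0, "dx": 0, "dy": 0, "dz": 1, "claw": 160}, {"rx": -0.1, "ry": 0, "rz": 0, "dx": 0, "dy": 0, "dz": 2, "claw": 160}, {"rx": -0.1, "ry": 0, "rz": 0, "dx": 0, "dy": 0, "dz": 2, "claw": 160}])

```text
time_s: 23.2
tcp_pos: [0.5185, 0.0091, 0.1334]
tcp_rot: [0.315, -0.43, 0.683, -0.499]
force: [-0.2, -0.0, -0.3]
grip_width: 0.371
```

```bash
python3 ang.py | grep -E "bar|pointer"; python3 -c "
from h import *
s=arm.get_state();print(np.round(s['joints'],3),np.round(s['tcp_pos'],4),s['time_s'],np.round(s['force'],1))
yaw=-.307;sx=np.array([np.cos(yaw),np.sin(yaw),0]);H=np.array([.5415,-.0018,.05])+.06*sx
B=H-.13*np.cos(.785)*sx+[0,0,.13*np.sin(.785)]
f,z=axes(-1.27,'x',yaw);plan(B+.015*f,f,z)"
```

```text
wrist shield_bar 0.66 [0.5138 0.0051 0.1405] ang 0.796 r 0.1266 y -0.0018
wrist pointer_tip 0.62 [0.5736 0.1217 0.1064] ang 0.702 r 0.0874 y 0.1274
scene shield_bar 0.7 [0.5119 0.0114 0.1437] ang 0.794 r 0.1314 y 0.0037
scene pointer_tip 0.54 [ 0.5978 -0.0204  0.0527] ang 1.296 r 0.0028 y -0.0007
top shield_bar 0.81 [0.5076 0.0076 0.1432] ang 0.775 r 0.1332 y -0.0013
top pointer_tip 0.63 [0.5671 0.1184 0.1009] ang 0.616 r 0.0881 y 0.1223
[ 0.098  0.307  2.202 -0.681  0.279  1.031] [0.5184 0.0088 0.1331] 24.1 [-0.2 -0.6 -0.2]
sign 1 r [-0.1461 -0.0009  0.0033] d [ 3.2  4.  -4.4] turn deg 8.4
sign -1 r [-0.0052  3.1323 -0.2292] d [ 3.2  4.  -4.4] turn deg 179.9
```

Call:
drive_tool(rows=[{"rx": -0.08, "ry": 0, "rz": 0, "dx": 2, "dy": 2, "dz": -2.5, "claw": 160}, {"rx": -0.146, "ry": 0, "rz": 0.003, "dx": 3.2, "dy": 4, "dz": -4.4, "claw": 160}, {"rx": -0.146, "ry": 0, "rz": 0.003, "dx": 3.2, "dy": 4, "dz": -4.4, "claw": 220}, {"rx": -0.146, "ry": 0, "rz": 0.003, "dx": 3.2, "dy": 4, "dz": -4.4, "claw": 245}, {"rx": -0.146, "ry": 0, "rz": 0.003, "dx": 3.2, "dy": 4, "dz": -4.4, "claw": 245}, {"rx": -0.146, "ry": 0, "rz": 0.003, "dx": 3.2, "dy": 4, "dz": -4.4, "claw": 245}, {"rx": -0.146, "ry": 0, "rz": 0.003, "dx": 3.2, "dy": 4, "dz": -4.4, "claw": 245}])

```text
time_s: 24.98
tcp_pos: [0.5146, 0.0065, 0.1272]
tcp_rot: [0.351, -0.479, 0.65, -0.475]
force: [-1.6, -0.9, -1.2]
grip_width: 0.109
```

```bash
python3 -c "
from h import *
s=arm.get_state();print(np.round(s['joints'],3))"; python3 arc.py .787 .68 -1.27 -1.27 4
```

```text
[ 0.052  0.324  2.126 -0.258  0.422  0.582]
grip pt [0.5092 0.0082 0.1454] ang 0.794 r 0.1338 pitch -1.271 F [-1.6 -0.9 -1.2] w 0.10937723973047044 24.975
0.76 d [ 0.   1.7 -3.1] r [0. 0. 0.]
0.734 d [ 0.   3.4 -6.1] r [0. 0. 0.]
0.707 d [ 0.   5.2 -9. ] r [0. 0. 0.]
0.68 d [  0.    7.1 -11.9] r [0. 0. 0.]
```

Call:
drive_tool(rows=[{"rx": 0, "ry": 0, "rz": 0, "dx": 0, "dy": 1.7, "dz": -3.1, "claw": 245}, {"rx": 0, "ry": 0, "rz": 0, "dx": 0, "dy": 3.4, "dz": -6.1, "claw": 245}, {"rx": 0, "ry": 0, "rz": 0, "dx": 0, "dy": 5.2, "dz": -9, "claw": 245}, {"rx": 0, "ry": 0, "rz": 0, "dx": 0, "dy": 7.1, "dz": -11.9, "claw": 245}, {"rx": 0, "ry": 0, "rz": 0, "dx": 0, "dy": 7.1, "dz": -11.9, "claw": 245}, {"rx": 0, "ry": 0, "rz": 0, "dx": 0, "dy": 7.1, "dz": -11.9, "claw": 245}])

```text
time_s: 25.72
tcp_pos: [0.5061, 0.0093, 0.1169]
tcp_rot: [0.35, -0.479, 0.65, -0.475]
force: [-0.7, -0.8, -1.6]
grip_width: 0.111
```

Call:
drive_tool(rows=[{"rx": 0, "ry": 0, "rz": 0, "dx": 0, "dy": 0, "dz": 0, "claw": 190}, {"rx": 0, "ry": 0, "rz": 0, "dx": 0, "dy": 0, "dz": 0, "claw": 160}, {"rx": 0, "ry": 0, "rz": 0, "dx": 0, "dy": 0, "dz": 0, "claw": 160}])

```text
time_s: 26.1
tcp_pos: [0.5068, 0.0094, 0.1174]
tcp_rot: [0.35, -0.479, 0.65, -0.475]
force: [-0.7, -0.3, 0.6]
grip_width: 0.367
```

```bash
python3 arc.py .68 .68 -1 -1 1|head -1; python3 ang.py | grep -E "bar|pointer"
```

```text
grip pt [0.5014 0.0111 0.1356] ang 0.698 r 0.1332 pitch -1.269 F [-0.7 -0.3  0.6] w 0.36676774554287467 26.1
wrist shield_bar 0.94 [0.5052 0.0094 0.1327] ang 0.701 r 0.1282 y -0.0003
wrist pointer_tip 0.63 [0.5744 0.1208 0.1015] ang 0.665 r 0.0835 y 0.1268
scene shield_bar 0.79 [0.5042 0.0126 0.1339] ang 0.699 r 0.1305 y 0.0025
top shield_bar 0.82 [0.4997 0.0097 0.1335] ang 0.679 r 0.1328 y -0.0017
top pointer_tip 0.61 [0.5702 0.1178 0.0994] ang 0.623 r 0.0847 y 0.1226
```

Shield and pointer agree within about 0.03 to 0.05 rad. I'll back out along the fingers and check by picture.

Call:
drive_tool(rows=[{"rx": 0, "ry": 0, "rz": 0, "dx": 0, "dy": -10, "dz": 0, "claw": 160}, {"rx": 0, "ry": 0, "rz": 0, "dx": 0, "dy": -30, "dz": 0, "claw": 160}, {"rx": 0, "ry": 0, "rz": 0, "dx": 0, "dy": -55, "dz": 0, "claw": 160}, {"rx": 0, "ry": 0, "rz": 0, "dx": 0, "dy": -85, "dz": -20, "claw": 160}, {"rx": 0, "ry": 0, "rz": 0, "dx": 0, "dy": -100, "dz": -30, "claw": 160}, {"rx": 0, "ry": 0, "rz": 0, "dx": 0, "dy": -100, "dz": -30, "claw": 160}, {"rx": 0, "ry": 0, "rz": 0, "dx": 0, "dy": -100, "dz": -30, "claw": 160}])

```text
time_s: 27.88
tcp_pos: [0.4513, 0.0269, 0.204]
tcp_rot: [0.35, -0.479, 0.65, -0.475]
force: [0.5, 0.2, 0.1]
grip_width: 0.376
```

```bash
python3 ang.py; python3 -c "
from h import *
s=arm.get_state();print(s['time_s'],s['tcp_pos'],np.round(s['force'],1))"
```

```text
wrist shield_bar 0.93 [0.5059 0.0062 0.1305] ang 0.696 r 0.1256 y -0.0031
wrist pointer_tip 0.73 [0.5751 0.1202 0.1023] ang 0.678 r 0.0833 y 0.1265
wrist vial_black 0.9 [ 0.5378 -0.0008  0.0144] ang -0.509 r 0.0731 y -0.0001
wrist vial_white 0.7 [ 0.5146 -0.0508  0.0144] ang -0.465 r 0.0793 y -0.0548
wrist pot 0.2 [ 0.5977 -0.0195  0.053 ] ang 1.22 r 0.0032 y 0.0001
scene shield_bar 0.84 [0.5002 0.0151 0.1327] ang 0.669 r 0.1332 y 0.0036
scene vial_black 0.7 [0.5323 0.003  0.0128] ang -0.487 r 0.0794 y 0.0018
scene vial_white 0.59 [ 0.5164 -0.0497  0.0161] ang -0.454 r 0.0773 y -0.0532
top shield_bar 0.59 [0.5027 0.0152 0.1311] ang 0.671 r 0.1304 y 0.0045
top pointer_tip 0.51 [0.57   0.1189 0.1046] ang 0.667 r 0.0882 y 0.1236
top vial_white 0.5 [ 0.5058 -0.0533  0.0101] ang -0.471 r 0.0881 y -0.0599
top pot 0.68 [ 0.4847 -0.4017  0.0043] ang -1.717 r 0.0462 y -0.3984
28.775 [0.45091253 0.02693275 0.2039131 ] [ 0.5 -0.7  1. ]
```

View pics/wrist9.png

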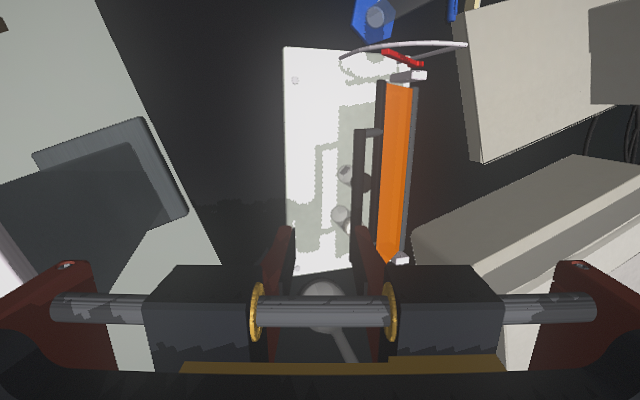

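The shield lies folded over the two standing vials, its bar at about (365,180). The pointer, from (385,52) to (420,63), is undisturbed. The latest readings put the shield at 0.67–0.70 rad and the pointer at 0.67–0.68 rad, and the arm is clear of everything.

```bash
python3 -c "
from station import arm
print(arm.finish_job())"
```

```text
the job is handed in; nothing more can be done
None
```

I put the rinse pot in the blue tray and folded the amber shield down to the red pointer. Then I let go and handed the job in at about 29 s of the 54 s allowed. The hand-in reports no verdict.

**Pot:** I carried it low around the front of the flask and released it on light contact (about 6.5 N). The networks put it within about 5 mm of the tray centre.

**Shield:** After letting go, the networks read the shield at 0.67–0.70 rad and the pointer at 0.67–0.68 rad. Over the whole run single pointer readings ranged from 0.62 to 0.72, but their averages agree to within about 0.02 rad, against the 0.08 allowed.

**Everything else:**
- **Vials and pointer:** the last readings match the starting positions within network error.
- **Flask:** I last checked it during the carry and it was in place.
- **Measuring cylinder:** its last check was just before I lifted the pot, and it was in place.
- **Wash bottle:** I only located it in the first pictures and did not check it again. The arm's path stayed away from it.

**What went wrong on the way:**
- The first move call was refused because rows need all seven values; nothing had moved.
- Joint 4 reached its range limit near the end of the fold, at about 0.8 rad. I opened the fingers, turned the tool steeper, took the bar again and finished the fold.

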